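# Rehang the lift-off door of a specimen cabinet

### The arm

A 6-joint arm with a two-finger parallel gripper is mounted at the origin on the work surface. World frame = base frame: x ahead of the robot, y to its left, z up, the work surface at z = 0. Lengths are in mm, angles in rad, forces in N, time in s.
With the tool pointing down it reaches from about 300 to 775 mm from the base axis. Payload 14.6 kg.
Tool frame: the origin (TCP) lies on the centre line of the jaws, within the pads' length; the fingertips stand 8 mm ahead of it and the grasp point (between the pads) lies 11 mm behind it; z points along the fingers, y is the direction in which the jaws open and shut (so a half turn about z gives the same grasp; the last joint's range is limited). The gripper opens to 94 mm and grips with 3 to 60 N. Pads are 16 mm wide; open, the fingers measure 119 mm over their backs; the gripper's body (75 mm by 177 mm) begins 78 mm behind the grasp point.
Start: joints at [1.069, 0.3, 1.521, -0, 1.321, -0.067], TCP at [231.672, 498.816, 177.746] pointing down, gripper open.
Joint ranges: [-3.03, 3.03], [-0.79, 2.21], [0.23, 2.52], [-1.04, 4.18], [0, 3.07], [-2.55, 2.55]. Speed limits (rad/s): [2.22, 2.22, 2.57, 3.14, 3.14, 3.14].

### API

Orientations are given as [roll, pitch, yaw] about the fixed x, y, z axes, in that order (R = Rz(yaw) Ry(pitch) Rx(roll)).
In Python, from cell import read_state, cams, manip gives the robot as it stands.
- The arm moves only by the shell command python3 -m handwheel 'ROWS' [OPENING] [FORCE]. ROWS is JSON, a list of rows, each a list of 4 numbers: the shift along the tool's x, y, z in m, then the turn about the tool's z in degrees. In form: [[dx, dy, dz, turn], ...]. A call has 1 to 5 rows; each row is the pose to reach, as a shift and turn from the pose measured when the call began, along the tool's axes at that moment; what a row does not reach only later rows make up. A row lasts 1/8 s, in which the tool goes at most 62.5 mm and 10.7 degrees, less where a joint would pass 70% of its speed; a pose out of reach is approached as far as the arm can. A call with a gripper value outside its range is refused whole. OPENING is the closure, from 0 (fully open) to 1 (shut), set as the call begins (- or left out, the last holds). The fingers move at their own pace and stop on an object; FORCE is the grip in N (left out, the last holds). Time passes only in rows, so rows that repeat a pose let the fingers close. It gives the time, the measured TCP pose, the force and the opening at its end, in the units of the state.
- read_state(): the state, without advancing time (a new reading comes with each control period).
- cams.camera(name): name is "scene" or "top"; returns the picture (400x640x3 uint8, red, green, blue); there is no depth.
- cams.get_calibration(name): a dict with "vertical_fov" (degrees; the focal length in pixels is half the picture's height over the tangent of half this angle, whatever the lens; pixels are square), "cx", "cy" (the principal point, pixels), "dist_coeffs" ([k1, k2, p1, p2, k3] as OpenCV has them; the pictures are not rectified), "R" (3x3) and "t" (3): a world point X has camera coordinates R X + t. Camera axes: x right, y down, z forward; pixel columns grow to the right and rows downward; lengths in mm; the calibration is good to about 2 mm. A picture is of the moment at which its call begins. get_calibration takes no time and is no camera call.
- manip.sign_off(): hands the job in, once; it reports no verdict.
The state is a dict: "clock": time; "joints": joint angles; "qd": joint speeds; "effort": joint torques, N m; "eef_pos": TCP position; "eef_rot": TCP orientation; "wrist_force": force on the tool from outside, world axes, zero at the start; "moment": the same for the moment, N m; "finger_gap": finger opening in mm.
Only numpy, scipy, OpenCV 4.12 (cv2) and the standard library are available. Lean on these libraries where they do the work, as an engineer would, in place of code of your own. Each camera call takes 0.05 s, during which the arm holds its last target. There are 200 camera calls.

### The job

The blue door of the small specimen cabinet was taken off for washing and stands upright in the green drying rack. Lift it out, hang it on the cabinet's two upright hinge pins in a well-open position, feeling gently for the pins and lowering it until both knuckles are fully home, let go of it, and then push it gently shut against the cabinet's frame. Do not drop, tip or force the door, and leave the jars, the jar cap and the slide box where they are.

Things in the scene. Friction and masses are not known exactly. Their poses are not given: they have to be found in the camera images.
- door_center (a point): Centre (half-way up) of the loose blue door panel: 12 mm thick (its x), 140 mm wide (y), 150 mm high (z, up), 0.25 to 0.42 kg. Its -x side is the outer face, with a white patch and a steel pull (12 mm wide, 40 mm high, standing out 12 mm) at y = +55 mm, half-way up. The top edge, 75 mm above this point, is plain and free to grip. The knuckles are on the -y edge.
- door_hinge (a point): Point on the door's knuckle axis at the lower end of the lower knuckle, 82 mm along -y and 55 mm below the door's centre; same axes. The knuckles are two upright steel tubes, open at both ends, on one axis: outer diameter 20 mm, bore 13 mm, 20 mm long; the upper one starts 90 mm above the lower.
- rack_floor (a point): Centre of the floor of the slot in the fixed green drying rack (12 mm above the bench), in which the door stands, its lower edge on this floor. The slot is 16 mm wide (x) between four posts that reach 40 mm above this floor; it is open upwards, so the door lifts straight out.
- cab_hinge (a point): Nominal hinge axis of the fixed white cabinet, at the height of the lower pin's shoulder (55 mm above the bench), where the lower end of the lower knuckle rests when fully home. Axes: -x out of the cabinet's front, z up. The REAL pins stand up to 10 mm to either side of it along y (x is true), because their steel leaf has slotted holes: not measured, to be felt or seen. The leaf is screwed tight.
- jar_purple_c (a point): Centre of a closed purple specimen jar with a white cap, 44 mm diameter, 55 mm high, standing on the cabinet's top; leave alone.
- jar_red_c (a point): Centre of a closed red specimen jar, 44 mm diameter, 55 mm high, on the bench; leave alone.
- slide_box_c (a point): Centre of a cardboard slide box, 60 x 80 x 30 mm, on the bench; leave alone.
- jar_cap_center (a point): Centre of a loose red jar cap, 48 mm diameter, 14 mm high, on the bench; leave alone.
- door: The loose blue door as a body; its origin is the middle of the panel's lower edge, axes as for its centre.
- cabinet: The fixed cabinet with its leaf and pins, 190 mm wide (y), 160 mm deep (x), 200 mm high; origin at the centre of its underside, front to -x. The hinge point lies at x = -98, y = -80, z = +55 mm from here; the carcass front at x = -80 mm. It is delicate: more than 25 N between door and cabinet counts as forcing.
- pin_top (a point): Nominal tip of the upper pin (also up to 10 mm off along the cabinet's y), 106 mm above the hinge point. Two upright brass pins on one axis, 10 mm diameter, each rising 16 mm from a shoulder of 18 mm diameter, tips slightly bevelled; the upper shoulder is 90 mm above the lower. The space to either side of the pins, in front of the carcass, is empty.
- frame_front (a point): Point on the grey front frame against which the door shuts: the frame's face lies 9 mm behind (+x of) the hinge axis. Shut, the door's axes are parallel with the cabinet's and its centre is 82 mm along +y from the pins. Opened by 90 degrees, it is turned +90 degrees about z from that, its panel reaching out along -x. The hung door turns easily and stays where it is left.
Things that resemble listed ones, but are neither listed nor needed, are in the scene too. There is more than one size of the door; the job needs the larger.

How it is judged:
By the outcome, as a careful person would: the job done as asked, in the order asked, and still so for the second after the job is handed in, with the robot touching nothing.
It also fails if it takes over 64 s, if anything falls off the work surface, if the arm or the gripper's body presses on something with over 40 N, if the wrist force passes 120 N, or if a joint passes its speed limit or range.

## Working session

There is one attempt and no reset: what is moved stays moved. The work goes in short steps, Python scripts to look and compute and a shell command to move; the robot and the scene stay as the last step left them, time stands still between calls to the robot, and variables do not carry over. Pictures are saved under pics/ and viewed, about 8 in all and at most 12, crops included, and the job is handed in when it is done.

```bash
ls; mkdir -p pics
python3 - <<'E'
from cell import read_state,cams,manip
import cv2,numpy as np
print(read_state())
for n in("scene","top"):
    im=cams.camera(n); cv2.imwrite(f"pics/{n}0.png",im[:,:,::-1]); c=cams.get_calibration(n); print(n,c, "campos",-np.array(c["R"]).T@np.array(c["t"]))
E
```

```text
pics
{'clock': 0.0, 'joints': array([ 1.06940640e+00,  3.00447597e-01,  1.52157890e+00, -3.58649236e-05,
        1.32071123e+00, -6.65943624e-02]), 'qd': array([-5.49015563e-04,  2.79348682e-04, -2.06255505e-04,  2.11255355e-04,
       -2.52398336e-04,  5.84428302e-05]), 'effort': array([-3.68565870e-04, -5.31791461e+01, -3.52743351e+01,  7.09034060e-02,
        2.42679776e-02, -1.20645532e-04]), 'eef_pos': array([231.53983126, 498.56035413, 177.20016655]), 'eef_rot': array([-3.14044781e+00, -4.15370535e-05,  2.70680597e+00]), 'wrist_force': array([ 0.23775796, -0.25774128, -0.22666372]), 'moment': array([ 0.00423607,  0.00336008, -0.00626147]), 'finger_gap': 94.22234177488738}
scene {'vertical_fov': 49.768645796306075, 'cx': 318.24519490948853, 'cy': 200.43785173553056, 'dist_coeffs': array([-0.03655449,  0.        ,  0.        ,  0.        ,  0.        ]), 'R': array([[ 0.54116846,  0.84084157,  0.01105237],
       [ 0.73234198, -0.46479666, -0.49763369],
       [-0.41329398,  0.27739777, -0.86731687]]), 't': array([-256.3058335 , -363.0492959 , 1420.44001415])} campos [ 991.6401876  -347.25839713 1054.1388188 ]
top {'vertical_fov': 47.147130737401945, 'cx': 316.7249796257107, 'cy': 192.119721912271, 'dist_coeffs': array([-0.09706914,  0.        ,  0.        ,  0.        ,  0.        ]), 'R': array([[-0.01840283, -0.99970986, -0.0155414 ],
       [-0.99374902,  0.02000053, -0.10983107],
       [ 0.11011004,  0.01342305, -0.99382876]]), 't': array([  -8.98429285,  572.57793209, 1397.97397437])} campos [ 414.90245654  -39.19861604 1452.09395664]
```

View pics/scene0.png

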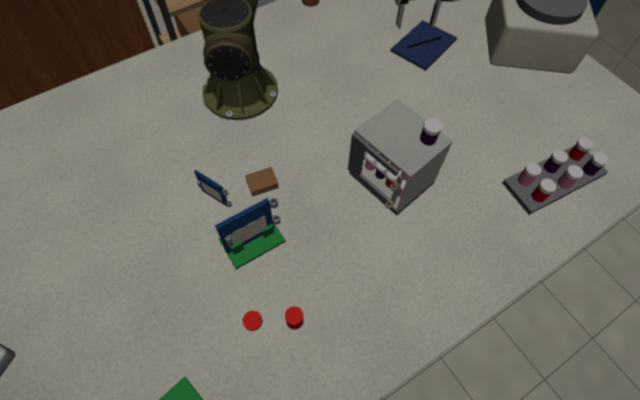

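View pics/top0.png

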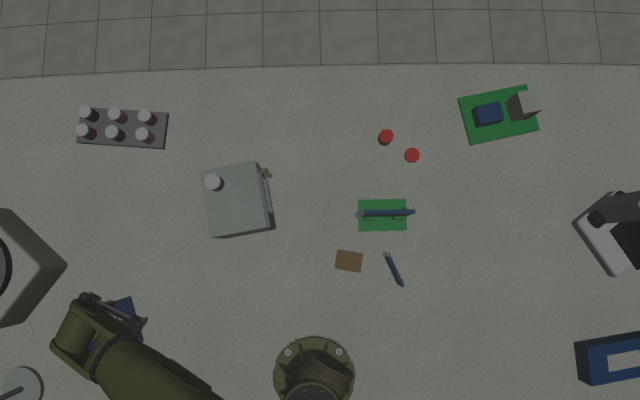

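The large door stands in the green rack with its white patch at scene (247,225) / top (385,213). The smaller blue door is at scene (211,187) / top (394,268) and the second green plate at top (498,113); neither of those is wanted. The cabinet is at scene (400,155), with its front towards world -y and its pins near top (266,174). I'll enlarge these to confirm.

Run:
```python
import cv2,numpy as np
s=cv2.imread("pics/scene0.png");t=cv2.imread("pics/top0.png")
def crop(im,x0,y0,w,h,k):
    c=cv2.resize(im[y0:y0+h,x0:x0+w],None,fx=k,fy=k,interpolation=cv2.INTER_CUBIC)
    c=cv2.convertScaleAbs(c,alpha=1.5)
    for x in range(x0,x0+w,10):
        cv2.putText(c,str(x),((x-x0)*k,8),0,.3,(0,255,255));cv2.line(c,((x-x0)*k,10),((x-x0)*k,14),(0,255,255))
    for y in range(y0,y0+h,10):
        cv2.putText(c,str(y),(0,(y-y0)*k+4),0,.3,(0,255,255))
    return c
a=crop(s,190,160,100,110,4);b=crop(s,340,98,100,110,4)
c=crop(t,340,185,100,40,4);d=crop(t,195,155,100,40,4)
cv2.imwrite("pics/crop1.png",np.vstack([np.hstack([a,b]),np.hstack([c,d])]))
```

```text
(no output)
```

View pics/crop1.png

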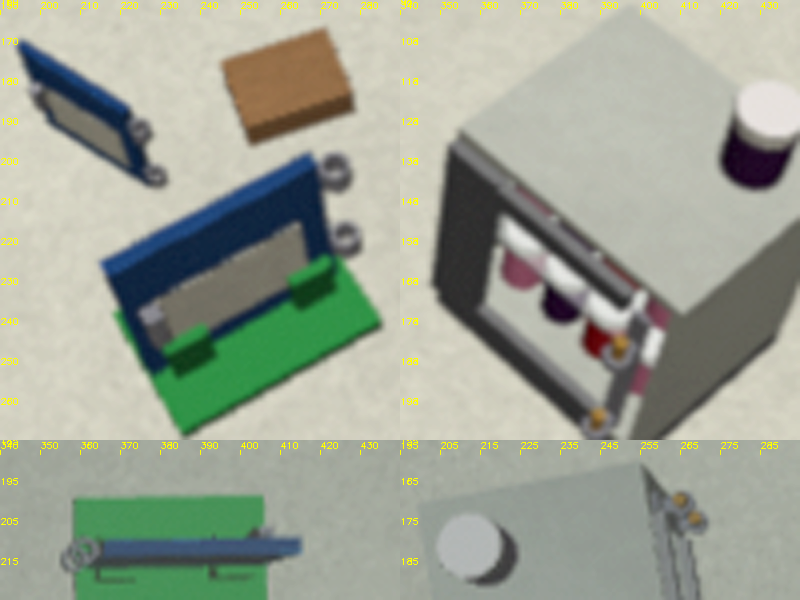

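The crop confirms it. The large door with patch and pull stands in the rack at scene (247,225), with its knuckles at the right end at (274,203) and (277,220). The brass pins are at scene (395,182) and (390,201), and in the top view at (265,169) for the upper and (269,174) for the lower. Next I measure with rays.

```bash
cat > h.py <<'E'
import cv2,numpy as np
from cell import read_state,cams
C={n:cams.get_calibration(n) for n in("scene","top")}
def K(n):
    c=C[n];f=200/np.tan(np.radians(c["vertical_fov"]/2));return np.array([[f,0,c["cx"]],[0,f,c["cy"]],[0,0,1]])
def ray(n,p):
    c=C[n];u=cv2.undistortPoints(np.array([[p]],float),K(n),c["dist_coeffs"])[0,0];R=np.array(c["R"])
    d=R.T@np.array([*u,1]);return -R.T@np.array(c["t"]),d/np.linalg.norm(d)
def onz(n,p,z):
    o,d=ray(n,p);return o+d*(z-o[2])/d[2]
def tri(a,b):
    o1,d1=ray("scene",a);o2,d2=ray("top",b)
    s=np.linalg.lstsq(np.c_[d1,-d2],o2-o1,rcond=None)[0];p,q=o1+d1*s[0],o2+d2*s[1];return (p+q)/2,np.linalg.norm(p-q)
def proj(n,X):
    c=C[n];return cv2.projectPoints(np.array([X],float),cv2.Rodrigues(np.array(c["R"]))[0],np.array(c["t"],float),K(n),c["dist_coeffs"])[0][0,0]
def blobs(im,lo,hi,box,amin=2):
    x,y,w,h=box;m=cv2.inRange(cv2.cvtColor(im[y:y+h,x:x+w],cv2.COLOR_BGR2HSV),lo,hi)
    n,_,st,ce=cv2.connectedComponentsWithStats(m);return [(st[i,4],ce[i]+[x,y],st[i,:4]+[x,y,0,0]) for i in range(1,n) if st[i,4]>=amin]
E
python3 - <<'E'
from h import *
np.set_printoptions(precision=1,suppress=True)
s=cv2.imread("pics/scene0.png");t=cv2.imread("pics/top0.png")
print("brass s",blobs(s,(8,90,70),(25,255,255),(375,165,40,50)));print("brass t",blobs(t,(8,70,60),(25,255,255),(255,155,30,30)))
for n,b in(("top",(350,195,75,40)),):
    im=t;x,y,w,h=b;hsv=cv2.cvtColor(im[y:y+h,x:x+w],cv2.COLOR_BGR2HSV)
    m=cv2.inRange(hsv,(100,90,70),(125,255,255));p=np.argwhere(m)[:,::-1]+[x,y];print(len(p),p.min(0),p.max(0),cv2.minAreaRect(p.astype(np.float32)))
    for xx in (370,390,408): print(xx,hsv[8:28,xx-x].tolist())
for a,b in(((395,182),(265.2,169.2)),((389.7,200.5),(269.2,174))): print("pin",tri(a,b),onz("top",b,161 if a[0]>393 else 71),onz("scene",a,161 if a[0]>393 else 71))
# door top ends (top view)
for p in((364.5,211.9),(415,211.3)): print("doortop",onz("top",p,162))
print("rack floor?",[onz("top",p,0) for p in((358.3,199),(406,199),(406,231),(358.3,231))])
print("cab top",[onz("top",p,200) for p in((256.5,161.5),(200,170),(214,237))])
for p in ((215.7,225.5),(268,198.7)): print("scene doortop",onz("scene",p,162))
E
```

```text
brass s [(np.int32(14), array([394.5, 183.3]), array([393, 182,   4,   4])), (np.int32(10), array([389.2, 201.5]), array([388, 200,   3,   4]))]
brass t [(np.int32(8), array([264.8, 169.6]), array([263, 169,   4,   3])), (np.int32(8), array([268.1, 173.9]), array([267, 173,   3,   3]))]
156 [366 210] [414 213] ((390.0, 211.5), (3.0, 48.0), 90.0)
370 [[67, 134, 97], [67, 129, 99], [67, 130, 98], [67, 131, 99], [66, 133, 98], [67, 128, 98], [75, 117, 89], [102, 116, 79], [107, 116, 77], [107, 113, 77], [107, 102, 70], [104, 54, 52], [84, 28, 45], [74, 60, 55], [68, 115, 82], [67, 133, 98], [66, 120, 85], [66, 111, 78], [67, 129, 99], [66, 133, 98]]
390 [[67, 130, 98], [67, 130, 98], [67, 133, 98], [67, 133, 98], [67, 133, 98], [67, 131, 97], [78, 118, 84], [108, 111, 78], [107, 121, 76], [107, 118, 78], [108, 100, 69], [98, 43, 48], [90, 29, 44], [70, 84, 64], [67, 122, 88], [67, 130, 98], [67, 130, 98], [67, 133, 98], [67, 133, 98], [67, 133, 98]]
408 [[49, 18, 114], [47, 16, 112], [47, 16, 110], [48, 12, 104], [60, 8, 98], [85, 16, 96], [106, 55, 88], [107, 110, 79], [108, 111, 78], [108, 114, 78], [107, 89, 66], [96, 28, 45], [54, 14, 88], [45, 18, 115], [45, 18, 113], [43, 20, 113], [45, 18, 112], [45, 18, 113], [45, 18, 112], [43, 20, 112]]
pin (array([625.7, 123.3, 166.6]), np.float64(0.7801720542977785)) [626.8 124.3 161. ] [623.2 125.9 161. ]
pin (array([626. , 123.3,  76.1]), np.float64(0.8953710571911664)) [626.5 123.6  71. ] [624.3 126.2  71. ]
doortop [ 499.1 -155.3  162. ]
doortop [ 497.8 -298.2  162. ]
rack floor? [array([ 551.1, -151.4,    0. ]), array([ 548. , -303.5,    0. ]), array([ 446.4, -299.6,    0. ]), array([ 449.6, -148.6,    0. ])]
cab top [array([642.6, 143.6, 200. ]), array([622.3, 302.6, 200. ]), array([435.4, 261.9, 200. ])]
scene doortop [ 495.8 -297.7  162. ]
scene doortop [ 498.2 -160.7  162. ]
```

```bash
cat >> h.py <<'E'
def plan(x,y,z,yaw):
    from scipy.spatial.transform import Rotation as Ro
    s=read_state();R=Ro.from_euler("xyz",s["eef_rot"]).as_matrix();d=R.T@(np.array([x,y,z])-s["eef_pos"])
    print("t %.2f pos %s yaw %.1f F %s gap %.1f"%(s["clock"],np.round(s["eef_pos"],1),np.degrees(s["eef_rot"][2]),np.round(s["wrist_force"],1),s["finger_gap"]));print("shift mm",np.round(d,1),"turn %.1f"%(-(yaw-np.degrees(s["eef_rot"][2])+180)%360-180 if 0 else ((np.degrees(s["eef_rot"][2])-yaw+180)%360-180)))
E
python3 -m handwheel '[[0,0,-0.06,10],[-0.02,-0.02,-0.11,20],[-0.055,-0.055,-0.135,30],[-0.095,-0.095,-0.135,40],[-0.135,-0.135,-0.135,50]]' 0.3 20
python3 -c "from h import *;plan(498,-227,290,90)"
```

```text
clock: 0.72
eef_pos: [297.4, 317.8, 312.3]
eef_rot: [-3.141, 0.001, 1.829]
wrist_force: [1.0, -0.4, -0.4]
finger_gap: 65.5
t 0.72 pos [297.4 317.8 312.3] yaw 104.8 F [ 1.  -0.4 -0.4] gap 65.5
shift mm [-577.9   54.9   22.7] turn 14.8
```

```bash
python3 -m handwheel '[[-0.06,0.006,0,5],[-0.12,0.012,0,10],[-0.18,0.018,0,15],[-0.24,0.024,0,15],[-0.3,0.03,0,15]]' >/dev/null
python3 -c "from h import *;plan(498,-227,290,90)"
```

```text
t 1.35 pos [403.1  33.4 312.5] yaw 89.8 F [ 0.7 -0.3 -0.2] gap 65.9
shift mm [-260.    95.9   22.7] turn -0.2
```

```bash
python3 -m handwheel '[[-0.055,0.02,0,0],[-0.11,0.04,0,0],[-0.165,0.06,0,0],[-0.22,0.08,0.01,0],[-0.26,0.096,0.022,0]]' >/dev/null
python3 -m handwheel '[[0,0,0,0]]' >/dev/null
python3 - <<'E'
from h import *
plan(498,-227,138,90)
ims=[]
for n,b in(("scene",(190,150,110,110)),("top",(330,160,110,110))):
    im=cams.camera(n)[:,:,::-1];cv2.imwrite(f"pics/{n}1.png",im);x,y,w,h=b;ims.append(cv2.resize(im[y:y+h,x:x+w],None,fx=3.6,fy=3.6,interpolation=cv2.INTER_CUBIC))
cv2.imwrite("pics/c2.png",cv2.convertScaleAbs(np.hstack(ims),alpha=1.5))
E
```

```text
t 2.10 pos [ 498.1 -231.1  287.7] yaw 89.6 F [-0.9 -0.5  0.1] gap 65.8
shift mm [  4.    0.4 149.7] turn -0.4
```

View pics/c2.png

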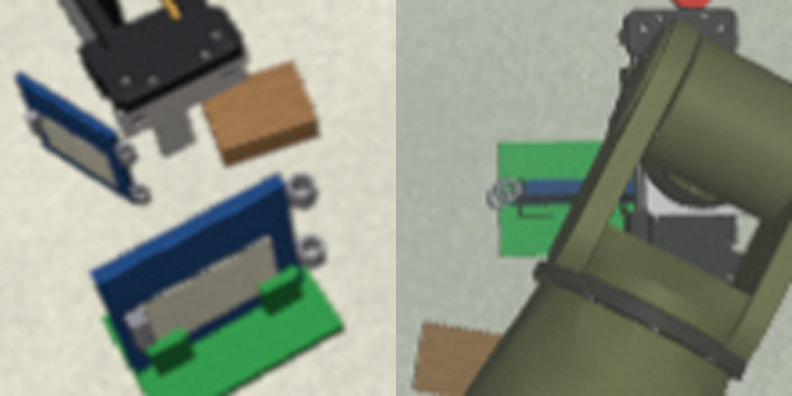

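The open gripper hovers above and aligned with the door; its finger tip is at crop (175,140) and the door's top edge runs (95,275)–(280,180). Now I go down and grip.

```bash
python3 -m handwheel '[[0.004,0,0.05,0],[0.004,0,0.1,0],[0.004,0,0.13,0],[0.004,0,0.148,0],[0.004,0,0.15,0]]' |grep -E "force|pos"
python3 -m handwheel '[[0,0,0,0],[0,0,0,0],[0,0,0,0],[0,0,0,0]]' 1 20 
python3 -m handwheel '[[0,0,0,0],[0,0,0,0]]' 1 30
```

```text
eef_pos: [497.7, -224.0, 139.5]
wrist_force: [0.1, 0.7, 0.1]
clock: 3.32
eef_pos: [497.7, -224.0, 139.7]
eef_rot: [-3.14, -0.0, 1.566]
wrist_force: [-0.1, -0.8, 0.1]
finger_gap: 28.9
clock: 3.58
eef_pos: [497.8, -224.1, 139.8]
eef_rot: [-3.14, -0.0, 1.566]
wrist_force: [0.1, -0.7, -0.1]
finger_gap: 9.3
```

```bash
python3 -m handwheel '[[0,0,0,0],[0,0,0,0]]' 1 30
python3 -m handwheel '[[0,0,-0.004,0],[0,0,-0.01,0],[0,0,-0.02,0]]'
python3 -c "
from h import *
im=cams.camera('scene')[:,:,::-1];cv2.imwrite('pics/scene2.png',im)
cv2.imwrite('pics/c3.png',cv2.convertScaleAbs(cv2.resize(im[140:260,190:310],None,fx=4,fy=4),alpha=1.5))"
```

```text
clock: 3.82
eef_pos: [497.7, -224.0, 139.7]
eef_rot: [-3.14, -0.0, 1.566]
wrist_force: [0.4, 0.7, -0.1]
finger_gap: -0.1
clock: 4.2
eef_pos: [497.7, -224.0, 160.3]
eef_rot: [-3.14, -0.0, 1.566]
wrist_force: [-0.1, -0.2, 0.1]
finger_gap: 0.3
```

View pics/c3.png

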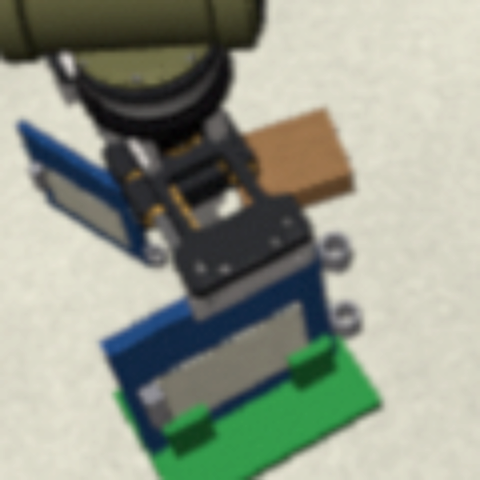

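Run:
```python
from h import *
f=lambda X:np.round((proj("scene",X)-[190,140])*4,0)
print("tcp",f((497.7,-224,160)),"tip",f((497.7,-224,152)),"grasp",f((497.7,-224,171)),"body",[f((497.7+a,-224+b,249)) for a in(-40,40) for b in(-40,40)])
print("door top corners",f((498,-298,162)),f((498,-156,162)), "pins", proj("scene",(626,123,166)))
print("body long",[f((497.7+a,-224,249)) for a in(-88,88)])
im=cv2.imread("pics/scene0.png")
```

```text
tcp [218. 286.] tip [220. 292.] grasp [215. 277.] body [array([ 97., 189.]), array([226., 123.]), array([163., 298.]), array([296., 228.])]
door top corners [104. 345.] [319. 231.] pins [395.10095372 182.26813393]
body long [array([124.,  95.]), array([274., 330.])]
```

Run:
```python
from h import *
f=lambda X:np.round((proj("scene",X)-[190,150])*3.6,0)
for x in(531,545): print("c2 +x tip corners",[f((x,-231+b,279.7)) for b in(-8,8)], "at body",f((x,-231,287.7+11+78)))
a=cv2.imread("pics/scene0.png");im=cams.camera("scene")[:,:,::-1];cv2.imwrite("pics/scene3.png",im)
t=cams.camera("top")[:,:,::-1];cv2.imwrite("pics/top3.png",t)
s1=cv2.resize(cv2.imread("pics/scene1.png")[150:260,190:300],None,fx=3.6,fy=3.6)
t=cv2.resize(t[160:270,330:440],None,fx=3.6,fy=3.6)
cv2.imwrite("pics/c4.png",cv2.convertScaleAbs(np.hstack([t,cv2.resize(im[170:225,230:285],None,fx=7.2,fy=7.2)]),alpha=1.6))
print(read_state())
```

```text
c2 +x tip corners [array([172., 178.]), array([196., 165.])] at body [158.  78.]
c2 +x tip corners [array([183., 196.]), array([208., 183.])] at body [170.  97.]
{'clock': 4.35, 'joints': array([-4.89646954e-01,  3.06228496e-01,  1.55376681e+00, -7.43738649e-04,
        1.28205396e+00, -4.84998100e-01]), 'qd': array([ 0.0006174 ,  0.01167306,  0.01868142,  0.00040706, -0.00906649,
        0.0005506 ]), 'effort': array([ 6.32800817e-03, -5.37503350e+01, -3.54761302e+01,  5.55953721e-02,
        2.04530424e-01, -4.53037160e-05]), 'eef_pos': array([ 498.07327606, -224.20843461,  160.50856596]), 'eef_rot': array([-3.14085629e+00,  4.17729871e-04,  1.56635957e+00]), 'wrist_force': array([-0.20450962,  0.95483422, -0.7139077 ]), 'moment': array([-0.01083913,  0.07578036,  0.00116227]), 'finger_gap': 0.2650897132065778}
```

View pics/c4.png

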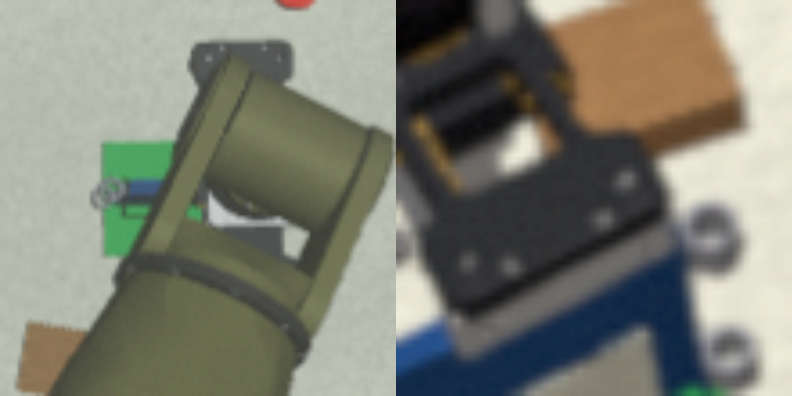

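The fingers shut on nothing. In c2 the finger tip shows about (-12,-30) crop px from where it should project, so the real tips sit about 3 cm higher than reported. The door has not moved: its corner is still at c3 (104,345). I'll open, go lower (which is clear in either case) and grip again.

```bash
python3 -m handwheel '[[0,0,-0.03,0],[0,0,-0.05,0],[0,0,-0.06,0],[0,0,-0.06,0]]' 0.4 >/dev/null
python3 -m handwheel '[[0,-0.001,0,0],[0,-0.001,0,0]]' | grep gap
python3 -m handwheel '[[0,0,0.04,0],[0,0,0.08,0],[0,0,0.1,0],[0,0,0.108,0],[0,0,0.108,0]]'
python3 -m handwheel '[[0,0,0,0],[0,0,0,0],[0,0,0,0],[0,0,0,0],[0,0,0,0]]' 1 20 | grep gap
python3 -m handwheel '[[0,0,0,0],[0,0,0,0],[0,0,0,0]]' 1 30
```

```text
finger_gap: 55.2
clock: 5.72
eef_pos: [496.8, -224.1, 111.8]
eef_rot: [-3.14, -0.0, 1.566]
wrist_force: [-0.1, -0.2, 0.9]
finger_gap: 56.6
finger_gap: 11.7
clock: 6.72
eef_pos: [496.8, -224.1, 111.9]
eef_rot: [-3.14, -0.0, 1.566]
wrist_force: [-0.6, -0.3, 0.8]
finger_gap: 11.5
```

```bash
python3 -m handwheel '[[0,0,0,0],[0,0,-0.006,0],[0,0,-0.015,0],[0,0,-0.025,0],[0,0,-0.035,0]]' 1 40 | grep -E "force|gap"
python3 -m handwheel '[[0,0,-0.015,0],[0,0,-0.035,0],[0,0,-0.055,0],[0,0,-0.06,0],[0,0,-0.06,0]]'
python3 - <<'E'
from h import *
plan(640,42,212,100)
for n,b in(("scene",(180,110,130,130)),("top",(300,150,130,130))):
    cv2.imwrite(f"pics/{n}4.png",cams.camera(n)[:,:,::-1])
cv2.imwrite("pics/c5.png",cv2.convertScaleAbs(np.hstack([cv2.resize(cv2.imread("pics/scene4.png")[110:240,180:310],None,fx=3,fy=3),cv2.resize(cv2.imread("pics/top4.png")[160:290,300:430],None,fx=3,fy=3)]),alpha=1.5))
E
```

```text
wrist_force: [0.4, -0.5, -2.7]
finger_gap: 11.9
clock: 7.98
eef_pos: [496.9, -224.2, 207.8]
eef_rot: [-3.141, 0.0, 1.566]
wrist_force: [0.4, 0.3, -3.0]
finger_gap: 11.9
t 7.97 pos [ 496.9 -224.2  207.8] yaw 89.7 F [ 0.4  0.3 -3. ] gap 11.9
shift mm [266.8 141.9  -4.4] turn -10.3
```

View pics/c5.png

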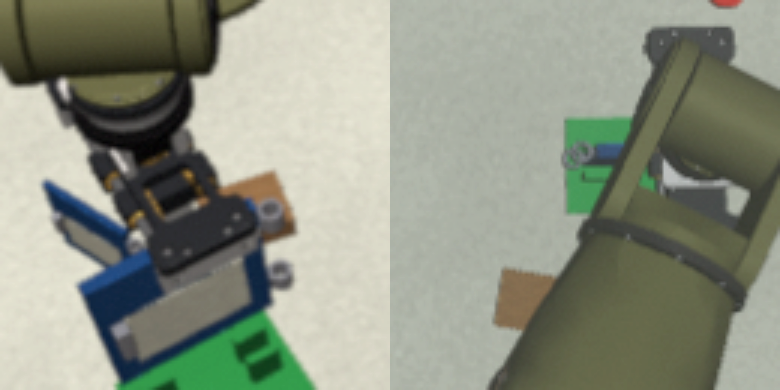

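The door hangs level in the gripper, clear of the rack. The upper knuckle is at scene (270,181) / top (362,212) and the lower at scene (273,202).

Run:
```python
from h import *
np.set_printoptions(precision=1,suppress=True)
print(tri((270,181),(362.3,211.7)), onz("top",(362.3,211.7),238),onz("scene",(270,181),238),onz("scene",(273.3,201.7),148))
```

```text
(array([ 495. , -145.4,  223.8]), np.float64(3.3118894323626096)) [ 494.8 -142.7  238. ] [ 502.7 -150.3  238. ] [ 504.6 -151.1  148. ]
```

```bash
python3 -m handwheel '[[0.02,0.01,0,0],[0.06,0.032,0,-2],[0.105,0.055,0,-5],[0.15,0.08,0,-8],[0.19,0.1,0,-10]]' | grep -E "force|gap"
python3 -c "from h import *;plan(640,45,195,100)"
```

```text
wrist_force: [0.4, -1.0, -3.0]
finger_gap: 11.8
t 8.70 pos [598.  -32.7 206. ] yaw 99.8 F [ 0.4 -1.  -3. ] gap 11.8
shift mm [69.4 54.7 10.9] turn -0.2
```

```bash
python3 -m handwheel '[[0.025,0.02,0,0],[0.05,0.04,0.005,0],[0.069,0.055,0.011,0],[0.069,0.055,0.011,0]]' | grep -E "force|gap"
python3 - <<'E'
from h import *
plan(640,45,195,100)
for n in("scene","top"): cv2.imwrite(f"pics/{n}5.png",cams.camera(n)[:,:,::-1])
s=cv2.imread("pics/scene5.png");t=cv2.imread("pics/top5.png")
cv2.imwrite("pics/c6.png",cv2.convertScaleAbs(np.hstack([cv2.resize(s[120:220,340:440],None,fx=4,fy=4,interpolation=2),cv2.resize(t[130:230,230:330],None,fx=4,fy=4,interpolation=2)]),alpha=1.6))
print("brass s",blobs(s,(8,90,70),(25,255,255),(375,155,40,60)));print("brass t",blobs(t,(8,70,60),(25,255,255),(255,155,30,30)))
E
```

```text
wrist_force: [0.1, 0.2, -3.1]
finger_gap: 11.7
t 9.20 pos [640.3  45.8 193.4] yaw 99.9 F [ 0.1  0.2 -3.1] gap 11.7
shift mm [-0.7 -0.4 -1.6] turn -0.1
brass s [(np.int32(7), array([389.57142857, 157.28571429]), array([388, 156,   4,   3])), (np.int32(13), array([399.15384615, 161.53846154]), array([397, 160,   5,   5])), (np.int32(9), array([384.88888889, 176.22222222]), array([383, 175,   5,   4])), (np.int32(5), array([395.6, 182.8]), array([395, 182,   2,   3])), (np.int32(10), array([389.2, 202.2]), array([388, 200,   3,   5]))]
brass t [(np.int32(2), array([278.5, 165. ]), array([278, 165,   2,   1]))]
```

View pics/c6.png

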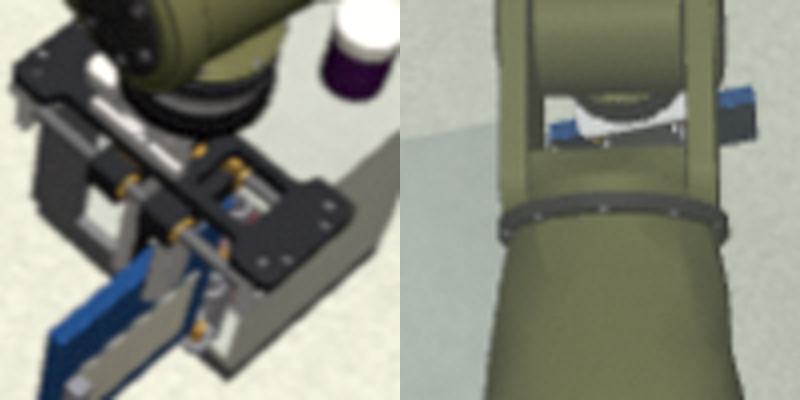

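The door is over the pins and the top view is blocked by the arm. In the scene view the lower pin is at (389,202), with the lower knuckle just above it near (394,188). I lower close, then feel.

```bash
python3 -m handwheel '[[0,0,0.012,0],[0,0,0.025,0],[0,0,0.032,0],[0,0,0.034,0],[0,0,0.034,0]]' | grep -E "force|pos"
python3 -m handwheel '[[0,0,0.002,0],[0,0,0.004,0],[0,0,0.004,0]]' | grep -E "force|pos"
python3 - <<'E'
from h import *
s=cams.camera("scene")[:,:,::-1];cv2.imwrite("pics/scene6.png",s)
cv2.imwrite("pics/c7.png",cv2.convertScaleAbs(cv2.resize(s[150:220,360:430],None,fx=8,fy=8,interpolation=2),alpha=1.7))
for z in(55,71,75,145,161,165): print(z,np.round((proj("scene",(625,125,z))-[360,150])*8))
E
```

```text
eef_pos: [640.1, 44.2, 160.6]
wrist_force: [-0.4, 0.9, -2.9]
eef_pos: [640.0, 44.2, 156.5]
wrist_force: [-0.0, -0.4, -1.6]
55 [229. 431.]
71 [236. 407.]
75 [238. 401.]
145 [273. 289.]
161 [281. 262.]
165 [283. 255.]
```

View pics/c7.png

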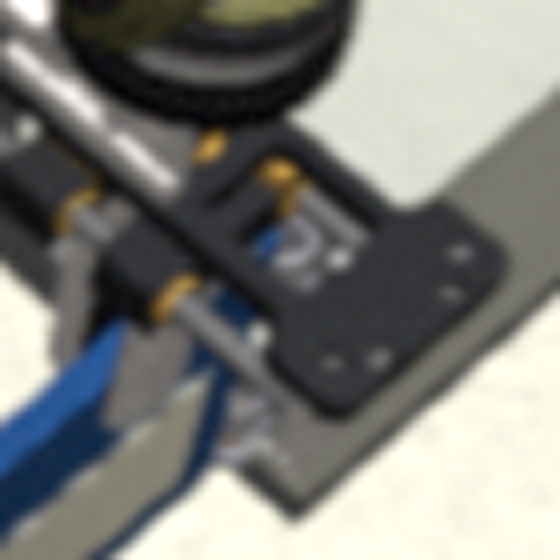

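```bash
for i in 1; do python3 -m handwheel '[[0,0,0,0],[0,0,0.001,0],[0,0,0.002,0],[0,0,0.002,0]]' | grep -E "force|pos"; python3 -m handwheel '[[0,0,0.001,0],[0,0,0.002,0],[0,0,0.002,0]]' | grep -E "force|pos"; done; python3 -c "
from h import *
print(read_state()['moment'],read_state()['wrist_force'])"
```

```text
eef_pos: [640.0, 44.2, 154.5]
wrist_force: [-0.5, -0.9, -2.8]
eef_pos: [639.9, 44.2, 152.4]
wrist_force: [0.8, 0.0, -2.4]
[-0.0062232   0.09150722  0.01761821] [ 0.75250508  0.02706232 -2.41618968]
```

```bash
python3 -m handwheel '[[0,0,0.001,0],[0,0,0.0015,0],[0,0,0.0015,0]]' | grep -E "force|pos"; python3 -c "
from h import *
print(read_state()['moment'])"
```

```text
eef_pos: [639.9, 44.3, 150.9]
wrist_force: [0.4, -0.6, -2.0]
[-0.0539332   0.03159986 -0.03350412]
```

```bash
python3 -m handwheel '[[0,0,0.001,0],[0,0,0.0015,0],[0,0,0.0015,0]]' | grep -E "force|pos"; python3 -c "
from h import *
print(read_state()['moment'])"
```

```text
eef_pos: [640.3, 44.1, 150.2]
wrist_force: [-0.2, -1.9, 3.7]
[-0.02447597  0.27966364  0.0022668 ]
```

Contact came at TCP z ≈150.4, right where the pin tips should be (about 15.5 mm above home), with some 6 N. I back off and probe sideways, first towards what the pictures suggest: world (-1,+2), which is tool +x.

```bash
python3 -m handwheel '[[0,0,-0.0015,0],[0.002,-0.001,-0.0015,0],[0.002,-0.001,-0.0015,0]]' 1 55| grep -E "force|pos"
python3 -m handwheel '[[0,0,0.001,0],[0,0,0.002,0],[0,0,0.002,0]]' | grep -E "force|pos"; python3 -c "
from h import *
print(read_state()['moment'])"
```

```text
eef_pos: [638.7, 46.1, 151.3]
wrist_force: [-0.1, -0.0, -2.0]
eef_pos: [639.0, 46.0, 150.1]
wrist_force: [-0.8, -1.8, 4.7]
[0.00882312 0.2997967  0.08015969]
```

```bash
cat > chk.py <<'E'
from cell import read_state
import numpy as np,sys
s=[read_state()];s=s[0];print(np.round(s["eef_pos"],1),np.round(s["wrist_force"],1),np.round(s["moment"],2),round(s["clock"],1))
sys.exit(0 if 2<s["wrist_force"][2]<12 else 1)
E
python3 -m handwheel '[[0,0,-0.0013,0],[-0.001,-0.002,-0.0013,0],[-0.001,-0.002,-0.0013,0]]' >/dev/null
python3 -m handwheel '[[0,0,0.001,0],[0,0,0.002,0],[0,0,0.002,0]]' >/dev/null; python3 chk.py &&
python3 -m handwheel '[[0,0,-0.0013,0],[0,0.003,-0.0013,0],[-0.001,0.005,-0.0013,0],[-0.001,0.005,-0.0013,0]]' >/dev/null &&
python3 -m handwheel '[[0,0,0.001,0],[0,0,0.002,0],[0,0,0.002,0]]' >/dev/null && python3 chk.py
```

```text
[637.4  44.4 150. ] [-0.3 -2.3  6.6] [-0.08  0.37  0.11] 13.5
[642.9  44.1 150.1] [-0.7 -2.   6.1] [0.03 0.31 0.08] 14.3
```

```bash
python3 -m handwheel '[[0,0,-0.0013,0],[-0.0015,-0.002,-0.0013,0],[-0.0015,-0.0025,-0.0013,0],[-0.0015,-0.0025,-0.0013,0]]' >/dev/null
python3 -m handwheel '[[0,0,0.001,0],[0,0,0.002,0],[0,0,0.002,0]]' >/dev/null; python3 chk.py &&
python3 -m handwheel '[[0,0,-0.0013,0],[-0.002,0,-0.0013,0],[-0.002,0,-0.0013,0]]' >/dev/null &&
python3 -m handwheel '[[0,0,0.001,0],[0,0,0.002,0],[0,0,0.002,0]]' >/dev/null && python3 chk.py
```

```text
[641.   42.  150.1] [-0.4 -2.2  4.8] [-0.01  0.34  0.07] 15.2
[641.7  39.8 150.1] [-0.3 -2.7  6.9] [0.05 0.3  0.05] 16.0
```

Run:
```python
from h import *
s=np.mean([cams.camera("scene")[:,:,::-1].astype(float) for _ in range(6)],0)
s=np.clip(s*1.7,0,255).astype(np.uint8);cv2.imwrite("pics/scene7.png",s)
def crop(x0,y0,w,h,k):
    c=cv2.resize(s[y0:y0+h,x0:x0+w],None,fx=k,fy=k,interpolation=cv2.INTER_CUBIC)
    for x in range(x0,x0+w,2): cv2.putText(c,str(x),((x-x0)*k+k//2-9,10),0,.32,(0,0,255));
    for y in range(y0,y0+h,2): cv2.putText(c,str(y),(0,(y-y0)*k+k//2+4),0,.32,(0,0,255))
    return c
cv2.imwrite("pics/c8.png",np.hstack([crop(378,185,25,30,16),crop(382,170,25,30,16)]))
for z in(55,63,71,81,91,145,153,161,171,181): print(z,np.round(proj("scene",(626,123.5,z)),1))
k=np.array([641.7-13.8+.5,39.8+77.5])
```

```text
55 [388.4 204.4]
63 [388.8 202.9]
71 [389.3 201.4]
81 [389.9 199.6]
91 [390.5 197.6]
145 [393.9 186.7]
153 [394.4 185. ]
161 [394.9 183.3]
171 [395.6 181.1]
181 [396.3 178.9]
```

View pics/c8.png

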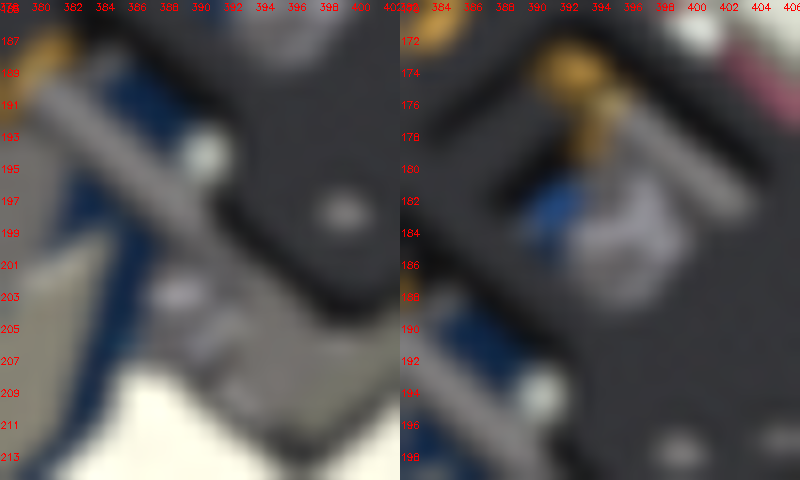

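This averaged crop shows the upper knuckle ring spanning x 392–399 around (395.6,184), and the lower one at about (389,203). Their columns agree with the pins', so any remaining error lies along the scene camera's line of sight. The colour blobs put the pins about 3 mm further in y than I assumed, so I probe that way.

```bash
python3 -m handwheel '[[0,0,-0.0015,0],[0.004,-0.0005,-0.0015,0],[0.0085,-0.0013,-0.0015,0],[0.0085,-0.0013,-0.0015,0]]' >/dev/null
python3 -m handwheel '[[0,0,0.001,0],[0,0,0.0022,0],[0,0,0.0022,0]]' >/dev/null; python3 chk.py &&
python3 -m handwheel '[[0,0,-0.0013,0],[0.002,-0.001,-0.0013,0],[0.002,-0.001,-0.0013,0]]' >/dev/null &&
python3 -m handwheel '[[0,0,0.001,0],[0,0,0.002,0],[0,0,0.002,0]]' >/dev/null && python3 chk.py
```

```text
[638.6  48.5 148.9] [-0.5  0.6 -2.3] [ 0.27  0.11 -0.  ] 17.1
```

No contact below the tip height at (638.6,48.5), so the pins seem to be entering. I keep lowering gently.

```bash
python3 -m handwheel '[[0,0,0.001,0],[0,0,0.002,0],[0,0,0.002,0]]' >/dev/null; python3 chk.py ||
python3 -m handwheel '[[0,0,0.001,0],[0,0,0.002,0],[0,0,0.002,0]]' >/dev/null ; python3 chk.py
```

```text
[638.6  48.5 146.9] [-0.7  1.4 -2.6] [ 0.24  0.09 -0.04] 17.5
[638.6  48.5 144.7] [ 0.2  1.8 -3.1] [0.31 0.1  0.01] 17.9
```

```bash
python3 -m handwheel '[[0.0005,0,0.001,0],[0.0005,0,0.002,0],[0.0005,0,0.003,0],[0.0005,0,0.003,0]]' >/dev/null; python3 chk.py ||
python3 -m handwheel '[[0,0,0.001,0],[0,0,0.002,0],[0,0,0.003,0],[0,0,0.003,0]]' >/dev/null ; python3 chk.py
```

```text
[638.5  49.  141.6] [-0.4 -0.3 -2.8] [-0.04  0.09  0.02] 18.4
[638.4  49.  138.5] [-0.1  0.4 -2.4] [-0.04  0.06 -0.01] 18.9
```

```bash
python3 -m handwheel '[[0,0,0.001,0],[0,0,0.002,0],[0,0,0.002,0]]' >/dev/null; python3 chk.py ||
python3 -m handwheel '[[0,0,0.0008,0],[0,0,0.0015,0],[0,0,0.0015,0]]' >/dev/null ; python3 chk.py
```

```text
[638.4  49.  136.4] [ 1.   0.4 -3.3] [-0.01  0.04  0.07] 19.3
[638.4  49.  134.9] [-0.  -0.6 -2.2] [ 0.02  0.01 -0.02] 19.6
```

```bash
python3 -m handwheel '[[0,0,0.0005,0],[0,0,0.001,0],[0,0,0.001,0]]' >/dev/null; python3 chk.py ||
python3 -m handwheel '[[0,0,0.0005,0],[0,0,0.001,0],[0,0,0.001,0]]' >/dev/null ; python3 chk.py
```

```text
[638.6  48.9 134.5] [-0.9 -1.1  5. ] [-0.08  0.3   0.08] 20.0
[638.6  48.9 134.5] [-0.9 -1.1  5. ] [-0.08  0.3   0.08] 20.0
```

Seated: the contact at TCP z=134.5 is 16 mm below the tip contact. Now release and withdraw upwards.

```bash
python3 -m handwheel '[[0,0,-0.0003,0],[0,0,-0.0003,0]]' | grep force
python3 -m handwheel '[[0,0,0,0],[0,0,0,0],[0,0,0,0],[0,0,0,0]]' 0.6 20 | grep -E "gap|force"
python3 -m handwheel '[[0,0,-0.03,0],[0,0,-0.08,0],[0,0,-0.13,0],[0,0,-0.14,0]]' | grep -E "pos|gap|force"
python3 - <<'E'
from h import *
for n in("scene","top"): cv2.imwrite(f"pics/{n}8.png",cams.camera(n)[:,:,::-1])
s=cv2.imread("pics/scene8.png");t=cv2.imread("pics/top8.png")
cv2.imwrite("pics/c9.png",cv2.convertScaleAbs(np.hstack([cv2.resize(s[120:240,330:450],None,fx=3.3,fy=3.3,interpolation=2),cv2.resize(t[130:250,200:320],None,fx=3.3,fy=3.3,interpolation=2)]),alpha=1.6))
E
```

```text
wrist_force: [-0.4, 0.0, 1.3]
wrist_force: [0.1, 0.6, -0.4]
finger_gap: 37.6
eef_pos: [639.2, 48.9, 278.5]
wrist_force: [0.2, -0.7, -0.1]
finger_gap: 37.6
```

View pics/c9.png

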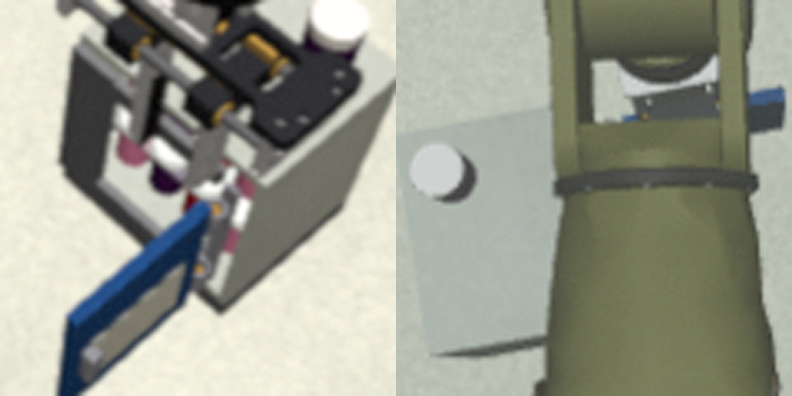

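The door hangs by itself, well open, with its panel from crop (210,200) out to (65,390) and the brass tips showing above both knuckles at (215,208) and (200,270). Now I shut the gripper, go to the outer (+x) side and push it round in an arc.

```bash
python3 -m handwheel '[[-0.012,0.022,0,0],[-0.025,0.045,0,0],[-0.025,0.045,0,0],[-0.025,0.045,0,0],[-0.025,0.045,0,0]]' 1 20 | grep -E "pos|gap"
python3 -m handwheel '[[0,0,0.05,0],[0,0,0.1,0],[0,0,0.14,0],[0,0,0.152,0],[0,0,0.152,0]]' | grep -E "pos|gap|force"
cat > wp.py <<'E'
from h import *
# shift in tool axes to finger centre for door open angle phi, at 105 mm from the pin
from scipy.spatial.transform import Rotation as Ro
s=read_state();R=Ro.from_euler("xyz",s["eef_rot"]).as_matrix();T=R.T@(np.array([624.8,127.3,126])-s["eef_pos"])
print("t %.2f pos %s F %s gap %.1f"%(s["clock"],np.round(s["eef_pos"],1),np.round(s["wrist_force"],1),s["finger_gap"]))
import sys
for a in sys.argv[1:]:
    p=np.radians(float(a));d=6+8*abs(np.cos(p))+12.5*abs(np.sin(p));print(a,np.round(T+[-(105*np.sin(p)+d*np.cos(p)),-105*np.cos(p)+d*np.sin(p),0],1))
E
python3 wp.py 90 85 80 75 70 65 60
```

```text
eef_pos: [686.7, 32.3, 275.5]
finger_gap: 0.5
eef_pos: [687.2, 32.6, 124.3]
wrist_force: [-0.2, 1.3, 0.7]
finger_gap: 0.5
t 22.62 pos [687.2  32.6 124.3] F [-0.2  1.3  0.7] gap 0.5
90 [ -1.  -26.7  -1.8]
85 [ -2.2 -35.3  -1.8]
80 [ -2.8 -44.1  -1.8]
75 [ -2.6 -53.   -1.8]
70 [ -1.6 -61.9  -1.8]
65 [  0.1 -70.9  -1.8]
60 [  2.7 -79.7  -1.8]
```

```bash
python3 -m handwheel '[[-0.001,-0.012,0,0],[-0.001,-0.024,0,0],[-0.002,-0.03,0,0],[-0.002,-0.036,0,0],[-0.003,-0.042,0,0]]' | grep -E "force"
python3 wp.py 75 70 65 60 55 50
```

```text
wrist_force: [1.1, -0.6, -0.1]
t 23.25 pos [646.3  22.4 124.6] F [ 1.1 -0.6 -0.1] gap 1.1
75 [  0.4 -10.9  -1.4]
70 [  1.4 -19.9  -1.4]
65 [  3.1 -28.8  -1.4]
60 [  5.7 -37.7  -1.4]
55 [  9.1 -46.4  -1.4]
50 [ 13.3 -54.8  -1.4]
```

```bash
python3 -m handwheel '[[0,-0.006,0,0],[0.001,-0.013,0,0],[0.0015,-0.02,0,0],[0.0025,-0.025,0,0],[0.004,-0.032,0,0]]' | grep -E "force"
python3 wp.py 65 60 55 50 45 40
```

```text
wrist_force: [0.1, -0.3, -0.0]
t 23.88 pos [613.7  20.9 124.5] F [ 0.1 -0.3 -0. ] gap 0.4
65 [-1.   3.6 -1.4]
60 [ 1.6 -5.3 -1.4]
55 [  5.  -14.   -1.4]
50 [  9.2 -22.5  -1.4]
45 [ 14.2 -30.6  -1.4]
40 [ 20.  -38.3  -1.4]
```

```bash
python3 -c "
from h import *
for n in('top',):
    im=cams.camera(n)[:,:,::-1];cv2.imwrite('pics/top9.png',im);print(blobs(im,(100,80,60),(125,255,255),(230,150,90,80),4))
im=cams.camera('scene')[:,:,::-1];cv2.imwrite('pics/scene9.png',im)
a=cv2.imread('pics/scene8.png');
for i in (a,im): print(blobs(i,(100,120,50),(125,255,255),(330,150,110,120),15))
"
```

```text
[(np.int32(30), array([282.5       , 174.23333333]), array([279, 172,   8,   6]))]
[(np.int32(264), array([372.10227273, 199.75378788]), array([351, 181,  42,  39]))]
[(np.int32(58), array([376.56896552, 183.60344828]), array([372, 180,  10,   8])), (np.int32(199), array([343.49748744, 194.74874372]), array([336, 186,  17,  20]))]
```

The blue blob moved from x 372 to 343–376, so the door is turning. I continue.

```bash
python3 -m handwheel '[[0.001,-0.004,0,0],[0.003,-0.01,0,0],[0.006,-0.016,0,0],[0.009,-0.022,0,0],[0.013,-0.029,0,0]]' | grep -E "force"
python3 wp.py 45 40 35 30 25 20
```

```text
wrist_force: [1.5, -0.3, 0.2]
t 24.60 pos [582.2  28.9 124.5] F [ 1.5 -0.3  0.2] gap 0.9
45 [ 0.9 -1.  -1.3]
40 [ 6.7 -8.7 -1.3]
35 [ 13.3 -15.9  -1.3]
30 [ 20.5 -22.5  -1.3]
25 [ 28.5 -28.5  -1.3]
20 [ 37.  -33.8  -1.3]
```

```bash
python3 -m handwheel '[[0.006,-0.008,0,0],[0.012,-0.015,0,0],[0.018,-0.02,0,0],[0.024,-0.025,0,0],[0.029,-0.0285,0,0]]' | grep -E "force"
python3 wp.py 20 16 12 8 5
```

```text
wrist_force: [-0.4, 0.6, 0.4]
t 25.23 pos [548.9  53.  124.4] F [-0.4  0.6  0.4] gap 0.6
20 [ 7.6 -5.  -1.2]
16 [14.8 -8.7 -1.2]
12 [ 22.3 -11.7  -1.2]
8 [ 30.1 -14.2  -1.2]
5 [ 36.1 -15.7  -1.2]
```

```bash
python3 -m handwheel '[[0.006,-0.004,0,0],[0.011,-0.007,0,0],[0.016,-0.009,0,0],[0.021,-0.011,0,0],[0.025,-0.0125,0,0]]' | grep -E "force"
python3 wp.py 8 5 3 1 0 -2
```

```text
wrist_force: [-0.1, -0.3, 0.3]
t 25.85 pos [532.1  75.7 124.3] F [-0.1 -0.3  0.3] gap 0.6
8 [ 4.8 -1.7 -1.3]
5 [10.8 -3.1 -1.3]
3 [14.8 -3.9 -1.3]
1 [18.9 -4.6 -1.3]
0 [20.9 -4.9 -1.3]
-2 [24.2 -5.3 -1.3]
```

```bash
python3 -m handwheel '[[0.003,-0.001,0,0],[0.006,-0.002,0,0],[0.009,-0.003,0,0],[0.012,-0.0035,0,0],[0.014,-0.004,0,0]]' | grep -E "force"
python3 -m handwheel '[[0.001,0,0,0],[0.002,0,0,0],[0.002,0,0,0]]' | grep -E "force|pos"
```

```text
wrist_force: [0.6, -0.0, -0.6]
eef_pos: [525.4, 91.0, 124.3]
wrist_force: [-0.6, -0.1, 0.9]
```

```bash
python3 -m handwheel '[[0.001,0,0,0],[0.002,0,0,0],[0.002,0,0,0]]' >/dev/null; python3 chk.py
python3 -c "
from h import *
im=cams.camera('scene')[:,:,::-1];cv2.imwrite('pics/scene10.png',im);print(blobs(im,(100,120,50),(125,255,255),(330,130,110,120),10))
im=cams.camera('top')[:,:,::-1];cv2.imwrite('pics/top10.png',im);print(blobs(im,(100,80,50),(125,255,255),(230,150,90,90),4))"
```

```text
[525.   93.1 124.3] [ 0.2 -0.2 -0.1] [-0.09  0.08 -0.  ] 27.2
[(np.int32(51), array([372.39215686, 158.45098039]), array([368, 154,  10,  11])), (np.int32(67), array([387.13432836, 169.82089552]), array([381, 165,  13,  11]))]
[]
```

```bash
cat > chy.py <<'E'
from cell import read_state
import numpy as np,sys
s=read_state();print(np.round(s["eef_pos"],1),np.round(s["wrist_force"],1),round(s["clock"],1));sys.exit(0 if s["wrist_force"][1]>-2.5 else 1)
E
python3 -m handwheel '[[0.001,0,0,0],[0.0015,0,0,0],[0.0015,0,0,0]]' >/dev/null; python3 chy.py &&
python3 -m handwheel '[[0.001,0,0,0],[0.0015,0,0,0],[0.0015,0,0,0]]' >/dev/null && python3 chy.py &&
python3 -m handwheel '[[0.001,0,0,0],[0.0015,0,0,0],[0.0015,0,0,0]]' >/dev/null && python3 chy.py
```

```text
[524.8  94.5 124.3] [-0.5 -0.1 -0.1] 27.7
[524.5  96.  124.2] [-0.3 -0.4 -0.3] 28.1
[524.5  96.2 124.2] [  3.2 -10.4  -0.8] 28.4
```

Firm contact at about 10 N, right where the shut position was predicted. I back off and look.

```bash
python3 -m handwheel '[[-0.005,0,0,0],[-0.02,0,0,0],[-0.05,0,0,0],[-0.09,0,0,0],[-0.12,0,-0.04,0]]' | grep force
python3 -m handwheel '[[-0.04,-0.03,-0.05,0],[-0.08,-0.06,-0.1,0],[-0.12,-0.09,-0.12,0],[-0.16,-0.12,-0.12,0],[-0.2,-0.14,-0.12,0]]' | grep -E "pos|force"
python3 -m handwheel '[[0,0,0,0]]' >/dev/null
python3 - <<'E'
from h import *
for n in("scene","top"): cv2.imwrite(f"pics/{n}11.png",cams.camera(n)[:,:,::-1])
s=cv2.imread("pics/scene11.png");t=cv2.imread("pics/top11.png")
cv2.imwrite("pics/c11.png",cv2.convertScaleAbs(np.vstack([np.hstack([cv2.resize(s[120:220,340:440],None,fx=4,fy=4,interpolation=2),cv2.resize(t[145:245,190:290],None,fx=4,fy=4,interpolation=2)]),np.hstack([cv2.resize(s[60:380,150:550],(400,200)),cv2.resize(t[60:300,150:500],(400,200))])]),alpha=1.5))
E
```

```text
wrist_force: [-0.3, -0.3, 1.0]
eef_pos: [438.5, -246.9, 283.8]
wrist_force: [0.3, 0.1, -0.7]
```

View pics/c11.png

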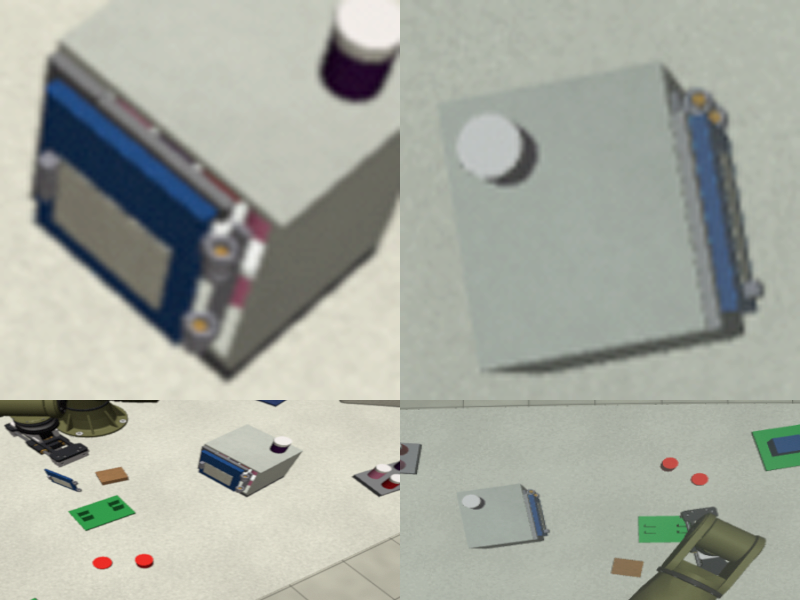

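The last view shows the door flat against the frame: its edge from top-crop (695,110) to (728,310) runs parallel with the grey frame. The brass pins show in both knuckles at (220,250) and (200,325), and the jars, cap and box are where they were. I hand in.

```bash
python3 -c "
from cell import manip,read_state
print(read_state()['clock'],manip.sign_off())"
```

```text
the job is handed in; nothing more can be done
29.925 None
```

I hung the blue door on both hinge pins, let it go well open (about 90°), and pushed it shut against the frame. I handed in at 29.9 s, with the gripper clear of everything.

**What did not go to plan**
- **Grasp:** The first grasp shut on nothing, because the fingertips stand about 3 cm higher than the pose readings suggest. The door did not move, and the second, lower grasp held.
- **Finding the pins:** Six light contacts landed on the pin tips, at roughly 6 to 10 N each. Correcting by about 4 mm in y, the pins entered.

**Last checks**
- **Seating:** The door came to rest about 16 mm below the height where the pin tips were first felt, which matches the pin length. Both pins show in their knuckles.
- **Shutting:** The door met the frame where predicted, with about 10 N at the wrist, under the 25 N limit.
- **Final pictures:** The door looks parallel to the frame to within about 1–2°, judged by eye from the crop. The jars, the cap and the slide box look undisturbed, also judged by eye.

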